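Hold the lock box bolt drawn with its key

TASK

Take the flat-bladed key with the wide, square-cornered head out of the wooden key block and push it into the lock on top of the grey lock box, working it past the sticky pins until it is fully home. Only then turn it a quarter turn clockwise (seen from above) against the return spring until it stops, and finish still gripping the key and holding it turned, so that the bolt stays drawn. Leave the round-headed key in its slot and do not push the stapler or the tape roll about.

Things in the scene. Friction and masses are not known exactly. Their poses are not given: they have to be found in the camera images.
- flat_key: Key to use. Black square-cornered head 40 mm wide (x) x 10 thick (y) x 40 tall (z). Steel blade below it, 16 (x) x 4 (y) x 29 mm long, the last 8 mm tapering to 9 x 1.6. 50 g; also fits turned by half a turn. Origin: centre of the head's underside (shoulder); z up, blade to -z. Stands upright in one of the block's two slots, shoulder on the block's top; lifts straight out.
- round_key: Another key, not to be used: black head with a round top, 30 mm wide x 10 mm thick x 37 mm tall, on a round shank 9 mm in diameter that does not fit the lock. Same axes and origin as the flat key. Stands in the other slot of the block.
- key_block: Fixed wooden block 130 (x) x 50 (y) x 42 mm tall with two upright slots at x = -35 and +35 mm of its centre. Origin at the centre of its underside. The keys' heads lie along its x, within a few degrees.
- lock_box: Fixed grey steel box 152 (x) x 132 (y) mm, lid top 68 mm high. Origin: centre of its underside. The lock stands upright in mid-lid, in a collar of 64 mm diameter, 78.5 mm high. A steel bolt runs from it to a staple (80 mm high) at the box's -x edge. The pins drag on the key with 5 to 18 N; a slow steady push of 20 N or so, with a small wiggle if it sticks, gets past.
- keyway (a point): Centre of the keyway mouth in the top face of the lock's plug, 80 mm above the table. x along the slot, y across it, z up; turns with the plug. Mouth 23 x 12 mm, funnelling over 5 mm to a slot 18 x 5.5, 30 deep. Fully home: key's shoulder on the plug's face, its origin at this point (within 3 mm in height). Two spring pins, 12 and 20 mm down, one a side, drag on the blade.
- lock_plug (a joint): Turn of the lock's plug, rad: 0 at rest, grows clockwise seen from above to a hard stop at 1.5. A return spring (0.03 N m at rest, 0.09 at the stop) turns it back when let go. The blade has about 0.1 rad of play in the slot, so the hand turns about 1.6 to 1.65 rad to reach the stop. Counts as turned above 1.25.
- stapler: Loose stapler, 34 x 148 x 52 mm, on the table beyond the key block; leave alone. Origin at the centre of its underside.
- tape_clear: Loose roll of tan tape lying flat, 93 mm diameter, 48 mm high, beyond the work; leave alone. Origin at the centre of its underside.
Things that resemble listed ones, but are neither listed nor needed, are in the scene too. What is shaped like the flat_key but green is not meant.

How it is judged:
On the way, in this order (a step that is already met when the one before it is completed fails the run):
1. the flat key is lifted clear of the block in the gripper (z of flat_key in the frame of key_block above 0.075 m and contact force between the fingers and flat_key above 3 N), for 0.1 s.
2. the key is fully home in the lock, before the plug is turned (z of flat_key in the frame of keyway below 0.003 m and horizontal distance between flat_key and keyway below 0.004 m and angle between flat_key's own z axis and vertical below 0.15 rad and value of joint lock_plug below 0.3 rad), for 0.2 s.
At the end, for the whole second after the job is handed in: The program ends with the fingers still gripping the flat key (more than 3 N), the key fully home in the lock (shoulder within 3 mm of the plug's face, within 4 mm of its axis, upright within 0.15 rad) and the plug held beyond 1.25 rad; the round-headed key still stands in its slot (z of flat_key in the frame of keyway below 0.003 m and horizontal distance between flat_key and keyway below 0.004 m and angle between flat_key's own z axis and vertical below 0.15 rad and contact force between the fingers and flat_key above 3 N and value of joint lock_plug above 1.25 rad and z of round_key in the frame of key_block below 0.05 m and distance of round_key from where it was at the start of the episode below 0.02 m); the arm keeps its last pose, push and grip.
It fails at once if the plug is turned with the key not fully home (value of joint lock_plug above 0.5 rad and z of flat_key in the frame of keyway above 0.006 m).
It fails at once if the round-headed key is pulled out of its slot (distance of round_key from where it was at the start of the episode above 0.02 m).
It fails at once if the stapler or the tape roll is pushed away (distance of any of stapler, tape_clear from where it was at the start of the episode above 0.03 m).
It also fails if it takes over 42 s, if anything falls off the work surface, if the arm or the gripper's body presses on something with over 40 N, if the wrist force passes 120 N, or if a joint passes its speed limit or range.

ROBOT

A 6-joint arm with a two-finger parallel gripper is mounted at the origin on a cart in front of the work surface, level with it; the furniture and walls round the work are solid. World frame = base frame: x ahead of the robot, y to its left, z up, the work surface at z = 0. Lengths are in m, angles in rad, forces in N, time in s.
With the tool pointing down it reaches from about 0.25 to 0.8 m from the base axis. Payload 8.5 kg.
Tool frame: the origin (TCP) lies on the front face of the gripper's body, between the roots of the fingers; the fingertips stand 73 mm ahead of it and the grasp point (between the pads) lies 54 mm ahead of it; z points along the fingers, y is the line along which they close (so a half turn about z gives the same grasp; the last joint's range is limited). The gripper opens to 85 mm and grips with 20 to 120 N. Pads are 22 mm wide; open, the fingers measure 114 mm over their backs; the gripper's body (76 mm by 85 mm) begins 54 mm behind the grasp point. The pads swing forward as they close: fully open they stand 13 mm farther back than shut.
Start: joints at [1.186, 0.238, -0.013, 1.319, 0, 1.571], TCP at [0.197, 0.487, 0.304] pointing down, gripper open.
Joint ranges: [-2.66, 2.66], [-1.03, 1.9], [-1.14, 1.46], [-1.82, 2.27], [-1.45, 1.34], [-3.14, 3.14]. Speed limits (rad/s): [2.22, 2.22, 2.79, 3.14, 3.14, 3.14].

INTERFACE

Orientations are given as a 3x3 rotation matrix whose columns are the frame's x, y, z axes.
In Python, from workcell import get_state, snapshot, order, trace gives the robot as it stands.
- The arm moves only by the tool step_arm, never from a script. Its argument "rows" is one flat list of numbers, 7 for each row, row after row: the shift along the world's x, y, z in fractions of the full range, 1 being 800 mm, then the turn, a rotation vector about the world's x, y, z in fractions of the full range, 1 being pi rad, then the closure, from 0 (fully open) to 1 (shut). In form: [dx, dy, dz, ax, ay, az, gripper, dx, dy, dz, ax, ay, az, gripper, ...]. A call has 1 to 12 rows; each row is the pose to reach, as a shift and turn from the pose commanded when the call began; what a row does not reach only later rows make up. A row lasts 1/12 s, in which the tool goes at most 41.7 mm and 7.16 degrees, less where a joint would pass 70% of its speed; a pose out of reach is approached as far as the arm can. Shift and turn numbers lie between -1 and 1, and a call with a number outside is refused. A call with a gripper value outside its range is refused whole. The fingers move at their own pace and stop on an object; "squeeze" is the grip in N (left out, the last holds). Time passes only in rows, so rows that repeat a pose let the fingers close. It gives the time, the measured TCP pose, the force, the opening and the grip force at its end, in the units of the state.
- get_state(): the state, without advancing time (a new reading comes with each control period).
- snapshot(name): name is "side" or "top" or "wrist"; returns a dict with "img" (480x640x3 uint8, red, green, blue), "range_z" (480x640 float32, m along the optical axis (not along the pixel's ray), 0 where there is no reading), "fx", "fy", "cx", "cy" (pixels), "rvec" (rotation vector, rad) and "tvec" (3), from world to camera coordinates, as OpenCV has them. Camera axes: x right, y down, z forward; pixel columns grow to the right and rows downward; lengths in m; the calibration is good to about 2 mm. A picture is of the moment at which its call begins.
- order.finish_job(): hands the job in; it is judged then, once.
Trained networks look in a picture, given as the dict that the camera call returned (one of the last four; its "shot" number tells which), for a name from the list of things; names that differ only in an ending like _2 or _b are one class to them, and where a whole thing is asked for, a point or a joint stands for the part that bears it (a point fixed in the world has none). Each returns a list of dicts, best first, with "p" (0 to 1); they miss things now and then, are a little off and sometimes report something else, mostly with a low value. They report only what shows in the picture. A call takes as long as a camera call. They do not tell look-alikes from the thing itself.
- trace(target, picture): "region" (480x640 bool, what is visible of it) and "extent" ([left, top, width, height] in pixels, round what is visible of it).
The state is a dict: "time_s": time; "joint_positions": joint angles; "qd": joint speeds; "joint_torque": joint torques, N m; "tool_pos": TCP position; "orientation": TCP orientation; "contact_force": force on the tool from outside, world axes, zero at the start; "wrist_torque": the same for the moment, N m; "finger_gap": finger opening in m; "grip_force": force on a finger pad.
Only numpy, scipy, OpenCV 4.12 (cv2) and the standard library are available. Lean on these libraries where they do the work, as an engineer would, in place of code of your own. Each camera call takes 0.05 s, during which the arm holds its last target. There are 200 camera calls.

## Working session

There is one attempt and no reset: what is moved stays moved. The work goes in short steps, Python scripts to look and compute and a tool call to move; the robot and the scene stay as the last step left them, time stands still between calls to the robot, and variables do not carry over. Pictures are saved under pics/ and viewed, at most 10 in all, crops included, and the job is handed in when it is done.

Besides the shell and the picture viewer there is one more tool, called after "Call:" as name(argument=value, ...) on one line, values as JSON. step_arm: Moves the arm, as the interface text tells. Its arguments: {"type":"object","properties":{"rows":{"type":"array"},"squeeze":{"type":"number"}},"required":["rows"]}

```bash
ls; mkdir -p pics
cat > h.py <<'E'
import numpy as np, cv2
from workcell import get_state, snapshot, order, trace
def pts(s, mask=None):
    z=s["range_z"]; m=(z>0) if mask is None else (mask&(z>0))
    v,u=np.nonzero(m); d=z[v,u]
    c=np.stack([(u-s["cx"])/s["fx"]*d,(v-s["cy"])/s["fy"]*d,d],1)
    R=cv2.Rodrigues(np.array(s["rvec"],float))[0]
    return (c-np.array(s["tvec"]).ravel())@R, s["img"][v,u], np.stack([u,v],1)
def save(s,n): cv2.imwrite("pics/"+n,s["img"][:,:,::-1])
E
python3 - <<'E'
from h import *
np.set_printoptions(precision=4,suppress=True)
for cam in ["top","side"]:
    s=snapshot(cam); save(s,cam+"0.png")
    for n in ["flat_key","round_key","key_block","lock_box","keyway","stapler","tape_clear"]:
        for r in trace(n,s)[:4]:
            P,_,_=pts(s,r["region"])
            print(cam,n,round(r["p"],2),r["extent"],np.median(P,0) if len(P) else None, P.min(0) if len(P) else '',P.max(0) if len(P) else '')
E
```

```text
pics
top flat_key 0.59 [276.3, 210.2, 31.9, 45.9] [0.6092 0.2598 0.0085] [ 0.5679  0.2399 -0.0031] [0.6402 0.2862 0.0134]
top flat_key 0.5 [221.0, 285.2, 12.3, 31.6] [0.4933 0.3486 0.0798] [0.4757 0.3443 0.045 ] [0.5144 0.3557 0.0851]
top round_key 0.7 [388.3, 218.9, 38.5, 37.2] [0.5814 0.0956 0.0787] [0.5579 0.0718 0.0707] [0.6063 0.12   0.083 ]
top round_key 0.67 [223.8, 336.8, 9.5, 24.7] [0.4254 0.3458 0.0736] [0.4117 0.3416 0.0194] [0.4404 0.3583 0.0811]
top key_block 0.71 [211.7, 276.6, 38.8, 94.6] [0.4578 0.3437 0.0411] [ 0.3974  0.3206 -0.0024] [0.5317 0.3761 0.0814]
top lock_box 0.67 [349.4, 175.7, 111.3, 128.7] [0.5767 0.0981 0.0674] [ 0.4938 -0.0022 -0.0046] [0.6907 0.176  0.083 ]
top keyway 0.71 [389.0, 218.7, 39.1, 35.7] [0.582  0.0955 0.0786] [0.5575 0.0708 0.0658] [0.6063 0.1202 0.083 ]
top stapler 0.8 [164.9, 163.7, 96.1, 34.2] [0.6752 0.3791 0.0433] [ 0.6575  0.3083 -0.004 ] [0.7137 0.4534 0.0552]
top stapler 0.31 [390.1, 222.8, 35.0, 34.0] [0.5817 0.0951 0.0786] [0.5575 0.0699 0.0658] [0.6063 0.12   0.083 ]
top tape_clear 0.96 [285.2, 103.9, 58.6, 63.1] [0.758  0.229
[... 410 characters left out ...]

side round_key 0.7 [411.8, 309.7, 21.2, 21.5] [0.4265 0.3514 0.0632] [0.4121 0.2263 0.0007] [0.4437 0.3558 0.0803]
side key_block 0.62 [345.2, 310.7, 99.2, 60.7] [0.458  0.3718 0.0352] [0.3961 0.3204 0.0002] [0.5272 0.379  0.0463]
side lock_box 0.72 [301.9, 197.0, 106.9, 84.4] [0.5729 0.1439 0.0624] [ 0.4953 -0.4345 -0.1468] [0.6719 0.178  0.0826]
side keyway 0.66 [346.6, 210.6, 22.6, 15.2] [0.5824 0.0984 0.0806] [0.5596 0.0706 0.0753] [0.6054 0.1241 0.0826]
side stapler 0.98 [206.0, 278.3, 57.0, 90.2] [0.6751 0.3998 0.0378] [ 0.6251  0.2592 -0.0009] [0.7331 0.5205 0.0716]
side tape_clear 0.58 [209.5, 236.8, 50.1, 52.7] [0.7526 0.2446 0.0322] [ 0.7081  0.1026 -0.0008] [0.7989 0.2766 0.0507]
```

View pics/top0.png

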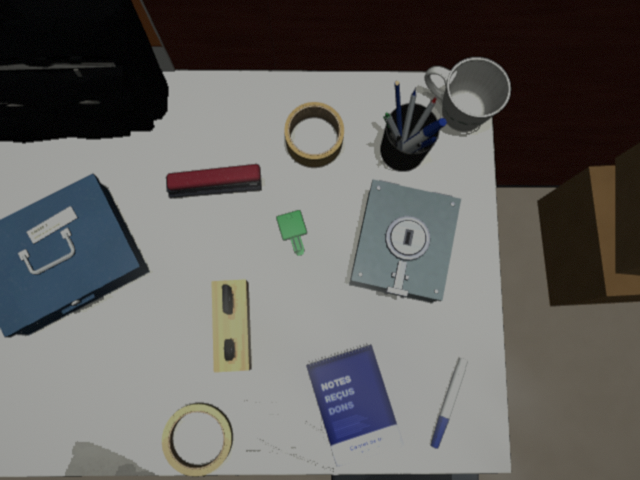

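View pics/side0.png

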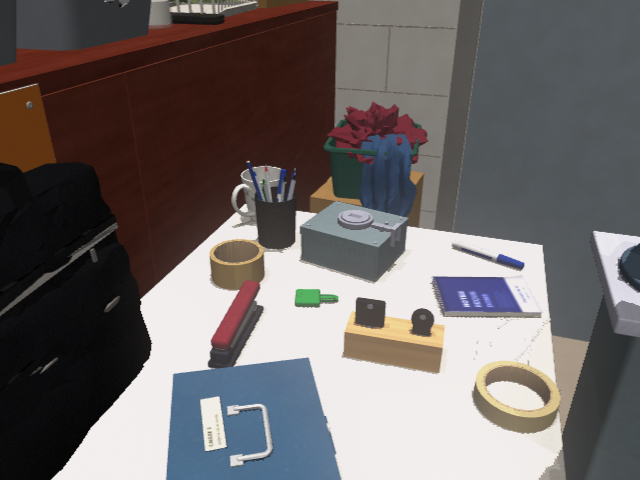

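```bash
python3 -c "
from h import *
s=get_state();print(s)"
```

```text
{'time_s': 0.8, 'joint_positions': array([ 1.18601655e+00,  2.38167308e-01, -1.34872178e-02,  1.31921325e+00,
       -6.11810927e-06,  1.57078181e+00]), 'qd': array([ 0.00039738, -0.00130241,  0.00230537, -0.00070326,  0.00091985,
        0.00043614]), 'joint_torque': array([-2.44818322e-03, -5.38514185e+01,  3.46686137e+01,  2.85473870e-03,
       -1.16881929e-04, -9.93301228e-06]), 'tool_pos': array([0.19704796, 0.48657561, 0.30389837]), 'orientation': array([[-9.26886568e-01,  3.75341564e-01, -2.11481488e-05],
       [ 3.75341565e-01,  9.26886565e-01, -6.85216060e-05],
       [-6.11707174e-06, -7.14495355e-05, -9.99999997e-01]]), 'contact_force': array([-0.92560743, -0.1981955 ,  0.14753102]), 'wrist_torque': array([-0.01529858,  0.01251952,  0.01601749]), 'grip_force': 0.0, 'finger_gap': 0.08521056452280615}
```

The top view shows the black flat key at about (227,300), the round key at (229,349), the lock slot at (408,237) and the green look-alike at (291,228). In the side view the flat key's square head is at (370,313). I'll move over the block for a closer look with the wrist camera.

Units first: shifts go in shares of 800 mm and turns go in shares of pi rad. So 26 cm is 0.325, -13.5 cm is -0.1688, 0.385 rad is 0.1225.

Call:
step_arm(rows=[0.325,-0.1688,-0.0625,0,0,0.1225,0,0.325,-0.1688,-0.0625,0,0,0.1225,0,0.325,-0.1688,-0.0625,0,0,0.1225,0,0.325,-0.1688,-0.0625,0,0,0.1225,0,0.325,-0.1688,-0.0625,0,0,0.1225,0,0.325,-0.1688,-0.0625,0,0,0.1225,0,0.325,-0.1688,-0.0625,0,0,0.1225,0,0.325,-0.1688,-0.0625,0,0,0.1225,0,0.325,-0.1688,-0.0625,0,0,0.1225,0,0.325,-0.1688,-0.0625,0,0,0.1225,0,0.325,-0.1688,-0.0625,0,0,0.1225,0,0.325,-0.1688,-0.0625,0,0,0.1225,0])

```text
time_s: 1.8
tool_pos: [0.4561, 0.3522, 0.2542]
orientation: [[-1.0, -0.001, 0.0], [-0.001, 1.0, 0.0], [-0.0, 0.0, -1.0]]
contact_force: [-0.4, 0.4, 0.5]
finger_gap: 0.0854
grip_force: 0.0
```

```bash
cat >> h.py <<'E'
np.set_printoptions(precision=4,suppress=True)
def rect(P):
    c,sz,a=cv2.minAreaRect((P[:,:2]*1000).astype(np.float32)); return np.round(c,1),np.round(sz,1),round(a,1)
def blob(s,c,r,zlo,zhi,dark=None):
    P,C,uv=pts(s); m=(np.hypot(P[:,0]-c[0],P[:,1]-c[1])<r)&(P[:,2]>zlo)&(P[:,2]<zhi)
    if dark: m&=C.max(1)<dark
    return P[m]
E
python3 - <<'E'
from h import *
print(get_state()["tool_pos"])
s=snapshot("wrist"); save(s,"w1.png")
R=cv2.Rodrigues(np.array(s["rvec"]))[0]; print("cam",-R.T@np.ravel(s["tvec"]),s["fx"])
for n in ["flat_key","round_key","key_block"]:
    for r in trace(n,s)[:3]:
        P,_,_=pts(s,r["region"]); print(n,round(r["p"],2),r["extent"],np.median(P,0))
for cam in ["top","wrist"]:
    s=snapshot(cam)
    for nm,c in [("flat",(.494,.349)),("round",(.426,.348))]:
        P=blob(s,c,.028,.06,.1)
        print(cam,nm,len(P),rect(P),np.percentile(P[:,2],[5,50,95]),P.mean(0))
    P=blob(s,(.459,.348),.09,.036,.048); print("block",rect(P),np.median(P[:,2]))
s=snapshot("top")
P=blob(s,(.582,.0955),.026,.06,.1); print("collar",rect(P),np.median(P[:,2]))
P=blob(s,(.58,.096),.12,.06,.072); print("lid",rect(P),np.median(P[:,2]))
E
```

```text
[0.4561 0.3522 0.2542]
cam [0.3766 0.3522 0.3248] 351.4224236278853
flat_key 0.67 [210.1, 326.1, 45.9, 54.7] [0.6098 0.2625 0.0099]
round_key 0.9 [299.4, 177.3, 16.4, 42.7] [0.4255 0.3482 0.0769]
key_block 0.75 [277.6, 148.8, 67.4, 156.6] [0.4545 0.3502 0.0425]
top flat 159 (array([500.9, 351. ]), array([29.8,  9.9]), 3.9) [0.0651 0.08   0.0827] [0.5022 0.3498 0.0783]Traceback (most recent call last):
  File "<stdin>", line 12, in <module>
    return _quantile_unchecked(
        a, q, axis, out, overwrite_input, method, keepdims, weights)
    return _ureduce(a,
                    func=_quantile_ureduce_func,
    ...<5 lines>...
                    overwrite_input=overwrite_input,
                    method=method)
    r = func(a, **kwargs)
    result = _quantile(arr,
                       quantiles=q,
    ...<2 lines>...
                       out=out,
                       weights=wgt)
    slices_having_nans = np.isnan(arr[-1, ...])
                                  ~~~^^^^^^^^^
IndexError: index -1 is out of bounds for axis 0 with size 0
```

View pics/w1.png

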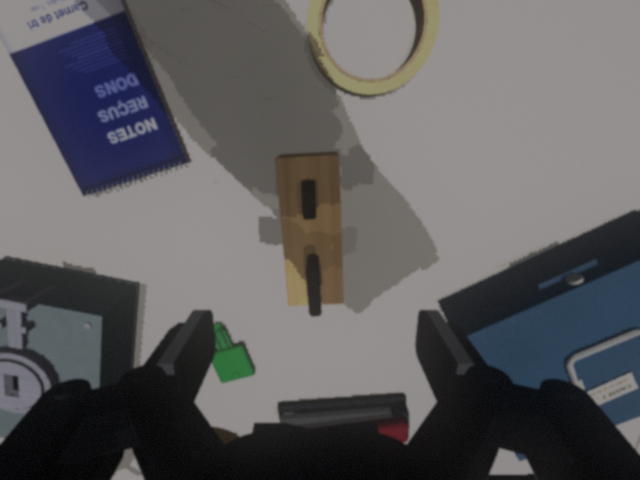

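The wrist view shows the round key at (308,199), the flat key at (314,283) and the lock's slot at the left edge at (12,384).

Run:
```python
from h import *
s=snapshot("wrist")
for nm,c in [("flat",(.496,.349)),("round",(.426,.348))]:
    for lo,hi in [(.06,.1),(.074,.09)]:
        P=blob(s,c,.028,lo,hi,70)
        if len(P): 
            d=P[:,:2]-P[:,:2].mean(0); w,v=np.linalg.eigh(d.T@d); a=v[:,1]*np.sign(v[0,1])
            print(nm,len(P),rect(P),np.percentile(P[:,2],[5,50,95]),P.mean(0),"ang",np.degrees(np.arctan2(a[1],a[0])))
P=blob(s,(.459,.348),.09,.038,.047); print("block",rect(P),np.median(P[:,2]))
```

```text
flat 672 (array([497.3, 352. ]), array([38.9,  9.9]), 3.9) [0.0647 0.0819 0.0834] [0.4928 0.3517 0.0798] ang 3.0201031266574456
flat 583 (array([497.3, 352. ]), array([38.9,  9.9]), 4.4) [0.0787 0.0821 0.0834] [0.4948 0.3517 0.0817] ang 3.2073868860509434
round 550 (array([427.8, 348.1]), array([28.3, 10.2]), 0.4) [0.0684 0.0769 0.0796] [0.4259 0.348  0.0759] ang 1.589266556392136
round 418 (array([428.1, 348.1]), array([22.7, 10. ]), 0.2) [0.0746 0.0778 0.0796] [0.4274 0.3481 0.0775] ang 2.3917077434664225
block (array([463.4, 350. ]), array([130.4,  50.2]), 3.1) 0.042483341609654744
```

Scaled: -13 cm is -0.1625, -12 cm is -0.15, 0.067 rad is 0.0213.

Call:
step_arm(rows=[0.05,0,-0.025,0,0,0.0213,0.3,0.05,0,-0.075,0,0,0.0213,0.3,0.05,0,-0.1125,0,0,0.0213,0.3,0.05,0,-0.1375,0,0,0.0213,0.3,0.05,0,-0.15,0,0,0.0213,0.3,0.05,0,-0.1625,0,0,0.0213,0.3,0.05,0,-0.1625,0,0,0.0213,0.3,0.05,0,-0.1625,0,0,0.0213,0.3,0.05,0,-0.1625,0,0,0.0213,0.3], squeeze=100)

```text
time_s: 2.85
tool_pos: [0.4976, 0.3521, 0.1254]
orientation: [[-0.998, -0.067, 0.002], [-0.067, 0.998, 0.001], [-0.002, 0.001, -1.0]]
contact_force: [0.1, -0.5, 0.2]
finger_gap: 0.0597
grip_force: 0.0
```

Run:
```python
from h import *
q=get_state(); print(q["tool_pos"],q["finger_gap"],q["orientation"])
s=snapshot("wrist"); save(s,"w2.png")
```

```text
[0.4976 0.3521 0.1254] 0.05974553331615063 [[-0.9977 -0.0674  0.0019]
 [-0.0674  0.9977  0.0012]
 [-0.002   0.0011 -1.    ]]
```

View pics/w2.png

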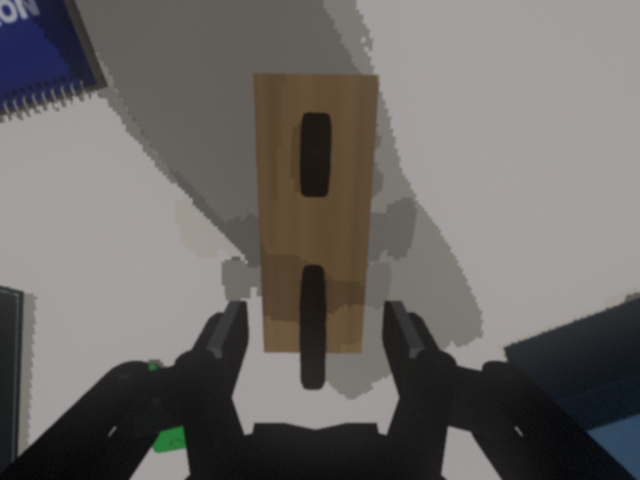

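The key head at (313,327) lies centred between the fingers (about 242 and 390), and it is aligned with them. I'll close on it.

Call:
step_arm(rows=[0,0,-0.0038,0,0,0,1,0,0,-0.0038,0,0,0,1,0,0,-0.0038,0,0,0,1,0,0,-0.0038,0,0,0,1,0,0,-0.0038,0,0,0,1,0,0,-0.0038,0,0,0,1,0,0,-0.0038,0,0,0,1,0,0,-0.0038,0,0,0,1], squeeze=100)

```text
time_s: 3.57
tool_pos: [0.4972, 0.3517, 0.1213]
orientation: [[-0.998, -0.067, 0.0], [-0.067, 0.998, 0.0], [-0.0, 0.0, -1.0]]
contact_force: [-1.0, -0.5, 5.0]
finger_gap: 0.0089
grip_force: 97.6
```

Scaled: 12 cm is 0.15, 11 cm is 0.1375.

Call:
step_arm(rows=[0,0,0.0088,0,0,0,1,0,0,0.0188,0,0,0,1,0,0,0.0313,0,0,0,1,0,0,0.05,0,0,0,1,0,0,0.075,0,0,0,1,0,0,0.1,0,0,0,1,0,0,0.125,0,0,0,1,0,0,0.1375,0,0,0,1,0,0,0.15,0,0,0,1,0,0,0.15,0,0,0,1,0,0,0.15,0,0,0,1])

```text
time_s: 4.48
tool_pos: [0.4971, 0.3516, 0.2408]
orientation: [[-0.998, -0.067, 0.0], [-0.067, 0.998, -0.0], [-0.0, -0.0, -1.0]]
contact_force: [0.2, 1.4, -0.9]
finger_gap: 0.0088
grip_force: 97.4
```

Run:
```python
from h import *
q=get_state(); print(q["tool_pos"],q["finger_gap"],q["grip_force"],q["contact_force"])
s=snapshot("side"); save(s,"s3.png")
for n in ["flat_key","round_key"]:
    for r in trace(n,s)[:2]:
        P,_,_=pts(s,r["region"]); print(n,r["p"],r["extent"],np.median(P,0))
s=snapshot("top"); cv2.imwrite("pics/t3.png",cv2.resize(s["img"][170:310,340:470,::-1],None,fx=4,fy=4,interpolation=cv2.INTER_CUBIC))
P,C,uv=pts(s)
# plug region
m=(np.hypot(P[:,0]-.582,P[:,1]-.0955)<.05)&(P[:,2]>.0745)&(P[:,2]<.09)
print("collar",len(P[m]),rect(P[m]),cv2.minEnclosingCircle((P[m][:,:2]*1000).astype(np.float32)))
m=(np.hypot(P[:,0]-.582,P[:,1]-.0955)<.02)&(C.max(1)<80); print("dark slot",m.sum(),rect(P[m]),P[m].mean(0),uv[m].mean(0))
m=(np.hypot(P[:,0]-.582,P[:,1]-.0955)<.13)&(P[:,2]>.06)&(P[:,2]<.072); print("lid",rect(P[m]),np.median(P[m][:,2]))
```

```text
[0.4971 0.3516 0.2408] 0.008795900125766525 97.3719871044159 [ 0.1628  1.4271 -0.9061]
flat_key 0.56 [293.1, 287.4, 48.4, 20.3] [0.609  0.2631 0.0098]
round_key 0.92 [411.8, 309.2, 23.7, 27.6] [0.4265 0.3515 0.0634]
collar 1454 (array([578.5,  98.9]), array([63.2, 72.2]), 42.9) ((573.0388793945312, 96.25614166259766), 40.827152252197266)
dark slot 42 (array([582.4,  95.2]), array([ 4.8, 17.1]), 77.1) [0.5825 0.0952 0.0742] [407.4048 237.5476]
lid (array([604.8,  89.9]), array([132.7, 212.5]), 77.4) 0.06706105130958305
```

View pics/t3.png

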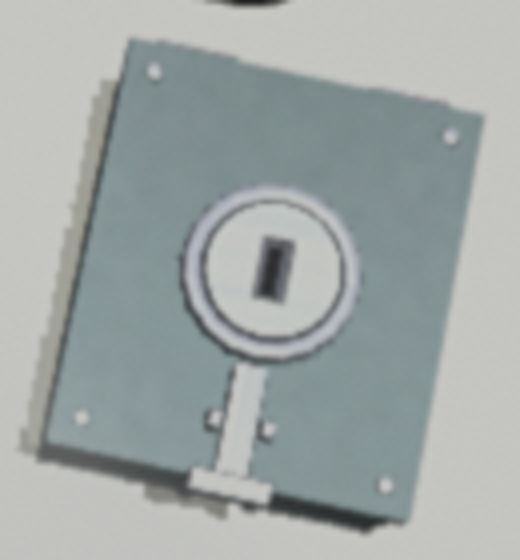

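The enlarged top view shows the slot at crop (272,268), about (408,237) in the full picture. It runs parallel to the bolt, so the lock's x axis is about -12.6° from world x. I'll look at it from nearer with the wrist camera.

Scaled: -13 cm is -0.1625, 5 cm is 0.0625, -0.288 rad is -0.0917.

Call:
step_arm(rows=[0.0625,-0.1625,0,0,0,-0.0917,1,0.0625,-0.1625,0,0,0,-0.0917,1,0.0625,-0.1625,0,0,0,-0.0917,1,0.0625,-0.1625,0,0,0,-0.0917,1,0.0625,-0.1625,0,0,0,-0.0917,1,0.0625,-0.1625,0,0,0,-0.0917,1,0.0625,-0.1625,0,0,0,-0.0917,1,0.0625,-0.1625,0,0,0,-0.0917,1,0.0625,-0.1625,0,0,0,-0.0917,1])

```text
time_s: 5.43
tool_pos: [0.5466, 0.2228, 0.2407]
orientation: [[-0.976, 0.217, -0.0], [0.217, 0.976, -0.0], [0.0, -0.0, -1.0]]
contact_force: [-0.4, -0.7, -0.5]
finger_gap: 0.0088
grip_force: 97.5
```

Run:
```python
from h import *
q=get_state(); print(q["tool_pos"],q["orientation"][:,1])
for cam in ["wrist","top"]:
    s=snapshot(cam); save(s,cam+"4.png")
    P,C,uv=pts(s); g=s["img"].max(2)
    R=cv2.Rodrigues(np.array(s["rvec"]))[0]; o=-R.T@np.ravel(s["tvec"])
    # intersect pixels with plane z=.08
    def plane(uv,z):
        d=np.stack([(uv[:,0]-s["cx"])/s["fx"],(uv[:,1]-s["cy"])/s["fy"],np.ones(len(uv))],1)@R
        return o+d*((z-o[2])/d[:,2])[:,None]
    D=np.hypot(P[:,0]-.582,P[:,1]-.0955)
    m=(D<.018)
    G=C.max(1).astype(float)
    print(cam,"plug grey",np.percentile(G[m],[5,25,50,75]),"plug z",np.percentile(P[m][:,2],[5,50,90]))
    for th in [.45,.6,.75]:
        mm=m&(G<np.median(G[m])*th); Q=plane(uv[mm].astype(float),.08)
        if mm.sum()>5: print(th,mm.sum(),rect(Q),uv[mm].mean(0))
    m=(D<.034)&(P[:,2]>.0745)&(P[:,2]<.09); print("collar",rect(P[m]),P[m].mean(0))
    m=(D<.13)&(P[:,2]>.062)&(P[:,2]<.071)&(P[:,0]<.68); print("lid",rect(P[m]),np.median(P[m][:,2]))
```

```text
[0.5466 0.2228 0.2407] [ 0.2171  0.9762 -0.0001]
wrist plug grey [ 50.65 106.   132.   134.  ] plug z [0.0754 0.0802 0.0811]
0.45 110 (array([583.7,  98.3]), array([ 4.4, 15.5]), 77.6) [163.1818 325.9909]
0.6 161 (array([585.4,  97.7]), array([ 6. , 20.7]), 77.9) [162.7764 326.1304]
0.75 368 (array([585.3,  95.5]), array([11. , 21.6]), 77.5) [160.4511 328.4918]
collar (array([584.3,  96.5]), array([62.5, 63.2]), 30.8) [0.5825 0.0981 0.0793]
lid (array([581.9,  96.4]), array([133.5, 159.1]), 77.5) 0.06839782429500826Traceback (most recent call last):
  File "<stdin>", line 14, in <module>
    return _quantile_unchecked(
        a, q, axis, out, overwrite_input, method, keepdims, weights)
    return _ureduce(a,
                    func=_quantile_ureduce_func,
    ...<5 lines>...
                    overwrite_input=overwrite_input,
                    method=method)
    r = func(a, **kwargs)
    result = _quantile(arr,
                       quantiles=q,
    ...<2 lines>...
                       out=out,
                       weights=wgt)
    slices_having_nans = np.isnan(arr[-1, ...])
                                  ~~~^^^^^^^^^
IndexError: index -1 is out of bounds for axis 0 with size 0
```

View pics/wrist4.png

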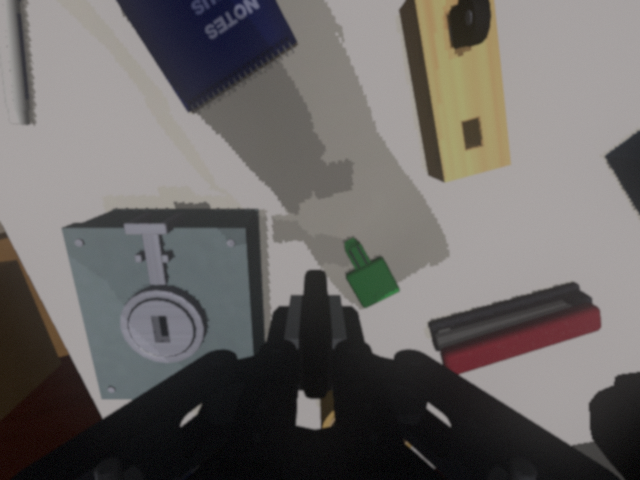

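The wrist view shows the lock mouth at (160,328), and the key is held upright at (315,335). The round key is still in its slot. The mouth lies at about (0.5845, 0.096) and z 0.080. I'll move just above it.

Scaled: -12.7 cm is -0.1588, -3.8 cm is -0.0475.

Call:
step_arm(rows=[0.0475,-0.1588,0,0,0,0,1,0.0475,-0.1588,0,0,0,0,1,0.0475,-0.1588,0,0,0,0,1,0.0475,-0.1588,-0.0125,0,0,0,1,0.0475,-0.1588,-0.025,0,0,0,1,0.0475,-0.1588,-0.0375,0,0,0,1,0.0475,-0.1588,-0.0475,0,0,0,1,0.0475,-0.1588,-0.0475,0,0,0,1,0.0475,-0.1588,-0.0475,0,0,0,1,0.0475,-0.1588,-0.0475,0,0,0,1])

```text
time_s: 6.37
tool_pos: [0.585, 0.0956, 0.2031]
orientation: [[-0.976, 0.218, 0.0], [0.218, 0.976, -0.0], [-0.0, -0.0, -1.0]]
contact_force: [0.0, -0.7, 0.0]
finger_gap: 0.009
grip_force: 97.7
```

Run:
```python
from h import *
q=get_state(); print(q["tool_pos"],q["orientation"][:,1],q["contact_force"]); t=q["tool_pos"]
s=snapshot("wrist")
P=blob(s,t[:2],.03,t[2]-.06,t[2]-.02,70); print("head",rect(P),np.percentile(P[:,2],[5,50,95]))
im=cv2.resize(s["img"][180:420,180:460,::-1],None,fx=2.4,fy=2.4)
cv2.imwrite("pics/w5.png",im)
s=snapshot("side"); a=s["img"][120:270,290:440,::-1]; cv2.imwrite("pics/s5.png",cv2.resize(a,None,fx=4,fy=4,interpolation=cv2.INTER_CUBIC))
P=blob(s,t[:2],.03,t[2]-.12,t[2]-.075); print("blade",len(P),P.mean(0) if len(P) else '',P.min(0),P.max(0))
```

```text
[0.585  0.0956 0.2031] [ 0.2175  0.9761 -0.    ] [ 0.0093 -0.6879  0.0038]
head (array([577.1,  95.7]), array([45.5, 43.3]), 37.2) [0.1475 0.1647 0.1819]
blade 151 [0.5849 0.0977 0.114 ] [0.5669 0.0937 0.0959] [0.6045 0.1039 0.128 ]
```

View pics/w5.png

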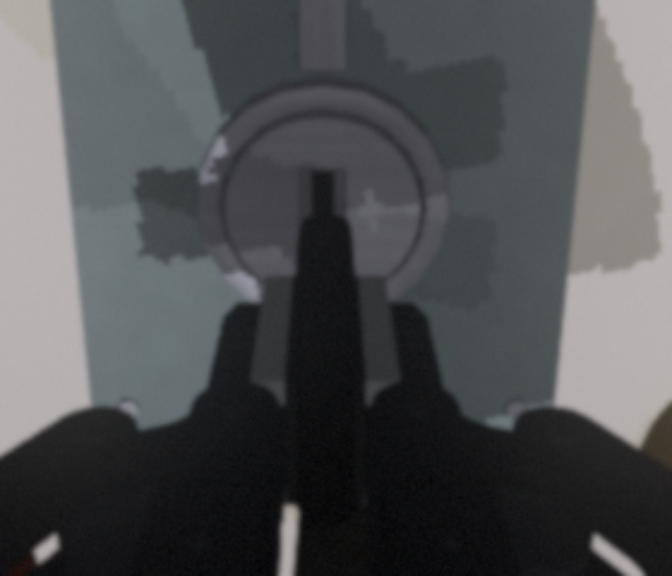

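View pics/s5.png

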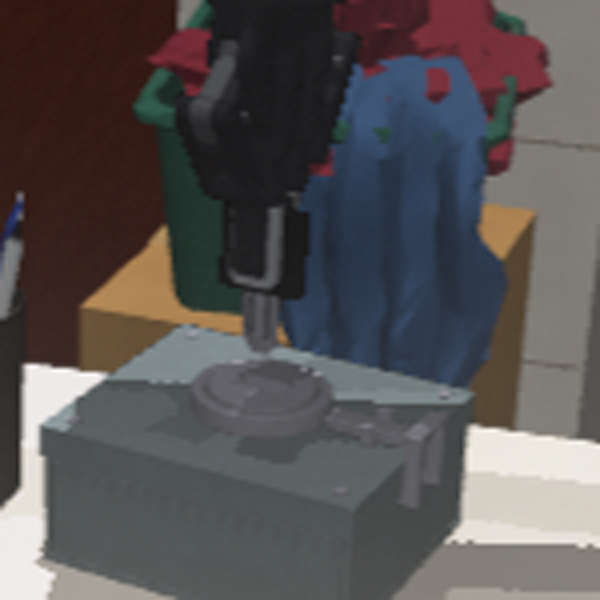

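The wrist crop shows the mouth's near end at (323,168) and the head's near end at (327,222). The side crop shows the blade upright above the plug. I'll work out the sideways offset with the parallax taken into account.

Run:
```python
from h import *
q=get_state(); t=q["tool_pos"]; X=-q["orientation"][:,0]; Y=q["orientation"][:,1]
s=snapshot("wrist"); g=s["img"].max(2)
R=cv2.Rodrigues(np.array(s["rvec"]))[0]; o=-R.T@np.ravel(s["tvec"])
def pl(u,v,z):
    d=np.array([(u-s["cx"])/s["fx"],(v-s["cy"])/s["fy"],1])@R; return o+d*(z-o[2])/d[2]
def loc(u,v,z): p=pl(u,v,z)-t; return np.round([1000*p@X,1000*p@Y],1)
print("cam rel",(o-t)@X,(o-t)@Y)
for v in (252,256,260,264): print(v,g[v,298:332])
f=lambda c:(180+c[0]/2.4,180+c[1]/2.4)
print("mouth near end",loc(*f((323,168)),.08),"collar L/R",loc(*f((201,200)),.0785),loc(*f((444,200)),.0785))
print("collar near",loc(*f((322,82)),.0785))
for z in(.164,): print("head near end",loc(*f((327,222)),z))
```

```text
cam rel -0.0796014431246799 0.00040675338896403377
252 [69 70 70 69 69 67 66 58 57 58 56 52 42 33 30 28 28 26 33 31 36 48 58 62
 62 62 69 75 79 79 79 81 80 79]
256 [71 72 71 71 72 69 67 61 61 60 57 52 42 33 27 24 26 26 24 27 36 49 60 63
 62 64 67 76 81 82 82 83 84 83]
260 [71 70 72 72 70 69 64 60 59 60 58 52 43 31 26 26 25 27 27 28 36 47 57 61
 61 65 70 77 79 83 80 83 83 87]
264 [74 72 71 70 71 69 65 61 57 59 58 50 42 31 25 27 27 28 24 28 34 47 54 57
 58 59 64 74 83 86 87 86 88 92]
mouth near end [-10.8   0.4] collar L/R [ -1.8 -30. ] [-1.9 30.6]
collar near [-32.    0.1]
head near end [-32.5   1. ]
```

Run:
```python
from h import *
q=get_state(); t=q["tool_pos"]; X=-q["orientation"][:,0]; Y=q["orientation"][:,1]
s=snapshot("side"); P=blob(s,t[:2],.035,.07,.15)
for lo in np.arange(.088,.14,.004):
    Q=P[(P[:,2]>lo)&(P[:,2]<lo+.004)]-t
    if len(Q): print(round(lo,3),len(Q),"X",1000*(Q@X).min(),1000*(Q@X).max(),"Y",1000*np.median(Q@Y))
s=snapshot("wrist"); P=blob(s,t[:2],.035,.09,.19); 
for lo in np.arange(.1,.19,.006):
    Q=P[(P[:,2]>lo)&(P[:,2]<lo+.006)]-t; Q=Q[abs(Q@Y)<.0055]
    if len(Q): print(round(lo,3),len(Q),"X",1000*(Q@X).min(),1000*np.median(Q@X),"Y",1000*np.median(Q@Y))
```

```text
0.092 2 X -3.7699497353952918 -1.2369908294617473 Y -1.450288618453374
0.096 11 X -5.663436744909001 6.662084702811105 Y -0.0023069771479607907
0.1 14 X -6.647488876952259 6.187020305711077 Y 0.9664788351934307
0.104 19 X -8.099948881507984 8.638461883761622 Y 1.804833792668949
0.108 17 X -8.363595784152695 8.848710253183402 Y 1.5767779733365748
0.112 19 X -8.170573725907557 8.6061362695538 Y 2.4482377107952686
0.116 21 X -8.363034141616323 6.944876986454088 Y 1.0803220074716435
0.12 20 X -8.113771688046919 7.784752621879259 Y 1.6288992483408835
0.124 20 X -20.09166420025701 16.66660669094351 Y 3.4348376267276484
0.128 34 X -20.56226375561626 18.650555148245182 Y 4.588952688221663
0.132 42 X -21.0063170904678 18.940011559943475 Y 7.750006404236799
0.136 42 X -20.221124107293864 19.018476841963757 Y 5.773980534331233
0.14 41 X -20.406764939636684 17.37219716635631 Y 10.999759961995846
0.124 48 X -19.01305795658322 -18.456015989507367 Y 0.672064935384889
0.13 121 X -19.4986479591593 -18.56080609903985 Y 0.8723902717118542
0.136 147 X -19.43984386726978 -18.448289196389084 Y 0.01781817357030246
0.142 154 X -19.323211616639355 -18.524208219823855 Y 0.4385194982870791
0.148 189 X -19.480717997810302 -18.494215368682266 Y 0.050067003900132565
0.154 211 X -19.54615670136896 -18.476276663877595 Y 0.4288809468955388
0.16 2331 X -19.295845995098897 -2.795774380674178 Y 0.45878353518142134
0.166 388 X -14.295843740988422 -0.8282662489530227 Y -4.244010013611538
0.172 50 X -6.232583553778153 -0.6797350547280723 Y -5.3358101615997855
0.178 2 X -4.519166182696244 -2.522659976281439 Y -5.450488333512948
```

Key is centred and upright in the grip, and lined up with the keyway to within 1 mm. I'll start inserting.

Scaled: -2.3 cm is -0.0288, -1.5 cm is -0.0188.

Call:
step_arm(rows=[0,0,-0.0075,0,0,0,1,0,0,-0.015,0,0,0,1,0,0,-0.0188,0,0,0,1,0,0,-0.0213,0,0,0,1,0,0,-0.0238,0,0,0,1,0,0,-0.0263,0,0,0,1,0,0,-0.0288,0,0,0,1,0,0,-0.0288,0,0,0,1])

```text
time_s: 7.28
tool_pos: [0.5849, 0.0945, 0.1795]
orientation: [[-0.976, 0.219, -0.001], [0.219, 0.976, -0.0], [0.0, -0.0, -1.0]]
contact_force: [0.4, -0.4, -1.3]
finger_gap: 0.0088
grip_force: 97.7
```

Scaled: -0.9 cm is -0.0113, -0.8 cm is -0.01.

Call:
step_arm(rows=[0,0,-0.0025,0,0,0,1,0,0,-0.005,0,0,0,1,0,0,-0.0075,0,0,0,1,0,0,-0.01,0,0,0,1,0,0,-0.0113,0,0,0,1,0,0,-0.0113,0,0,0,1])

```text
time_s: 7.78
tool_pos: [0.5847, 0.0944, 0.1706]
orientation: [[-0.976, 0.219, -0.001], [0.219, 0.976, -0.001], [0.001, -0.001, -1.0]]
contact_force: [-1.8, -1.9, -0.4]
finger_gap: 0.0086
grip_force: 97.6
```

Scaled: -0.8 cm is -0.01, -0.6 cm is -0.0075.

Call:
step_arm(rows=[0,0,-0.0025,0,0,0,1,0,0,-0.005,0,0,0,1,0,0,-0.0075,0,0,0,1,0,0,-0.01,0,0,0,1,0,0,-0.01,0,0,0,1])

```text
time_s: 8.2
tool_pos: [0.5848, 0.095, 0.1628]
orientation: [[-0.976, 0.219, -0.0], [0.219, 0.976, 0.001], [0.0, 0.001, -1.0]]
contact_force: [-1.5, 1.2, -0.2]
finger_gap: 0.0087
grip_force: 97.5
```

```bash
cat > chk.py <<'E'
from h import *
q=get_state(); t=q["tool_pos"]; X=-q["orientation"][:,0]; Y=q["orientation"][:,1]
print(t,q["contact_force"],q["grip_force"],q["wrist_torque"])
s=snapshot("wrist"); P=blob(s,t[:2],.03,t[2]-.06,t[2]-.02); Q=P-t; P=P[(abs(Q@Y)<.004)&(Q@X<-.006)&(Q@X>-.018)]
print("head top z",np.percentile(P[:,2],[10,50,90]),"expect t-.0393",t[2]-.0393)
s=snapshot("side"); P=blob(s,t[:2],.035,.07,.15)
for lo in np.arange(.076,.1,.003):
    Q=P[(P[:,2]>lo)&(P[:,2]<lo+.003)]-t
    if len(Q): print(round(lo,3),len(Q),"X",1000*(Q@X).min(),1000*(Q@X).max(),"Y",1000*np.median(Q@Y))
cv2.imwrite("pics/s6.png",cv2.resize(s["img"][150:270,290:440,::-1],None,fx=4,fy=4,interpolation=cv2.INTER_CUBIC))
E
python3 chk.py
```

```text
[0.5848 0.095  0.1628] [-1.4606  1.2356 -0.2391] 97.52897500991821 [0.3313 0.5221 0.0156]
head top z [0.1221 0.1237 0.1247] expect t-.0393 0.12350052880536641
0.076 108 X -32.68624766997438 29.772074378777656 Y 17.486855009611528
0.079 251 X -33.255729575568914 29.176407000764 Y 10.295243396037913
0.082 18 X -23.294804295337915 20.081530577563456 Y 2.1931287801177284
0.085 21 X -18.601789654833915 18.615794769242047 Y 3.953126935581029
0.088 19 X -20.5397574995291 18.6294834802426 Y 3.620021510186443
0.091 29 X -20.882553646165537 18.685993614274796 Y 8.859404350637302
0.094 22 X -20.785345765220523 18.156095347263165 Y 6.996661374360448
0.097 38 X -20.44930928547056 19.35452067274566 Y 8.134774686351426
0.1 29 X -20.96912594449896 18.542110172803962 Y 6.737887520612173
```

View pics/s6.png

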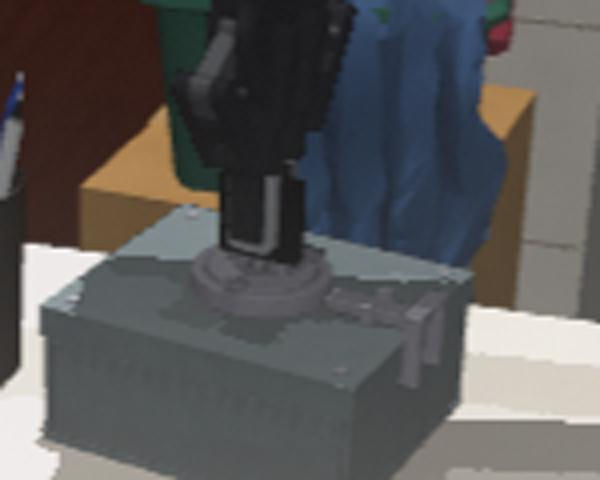

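The head is still held and sits about 3 mm above the plug. I'll push it the rest of the way.

Scaled: -0.5 cm is -0.0063, -0.4 cm is -0.005.

Call:
step_arm(rows=[0,0,-0.0013,0,0,0,1,0,0,-0.0025,0,0,0,1,0,0,-0.0038,0,0,0,1,0,0,-0.005,0,0,0,1,0,0,-0.0063,0,0,0,1,0,0,-0.0063,0,0,0,1])

```text
time_s: 8.8
tool_pos: [0.5849, 0.0949, 0.1592]
orientation: [[-0.976, 0.219, 0.001], [0.219, 0.976, 0.001], [-0.0, 0.001, -1.0]]
contact_force: [-6.7, 1.5, 14.3]
finger_gap: 0.0091
grip_force: 100.3
```

Scaled: -0.15 cm is -0.0019, -0.1 cm is -0.0013.

Call:
step_arm(rows=[0,0,-0.0013,0,0,0,1,0,0,-0.0019,0,0,0,1,0,0,-0.0019,0,0,0,1,0,0,-0.0019,0,0,0,1])

```text
time_s: 9.13
tool_pos: [0.5849, 0.0949, 0.159]
orientation: [[-0.976, 0.219, 0.002], [0.219, 0.976, 0.001], [-0.002, 0.001, -1.0]]
contact_force: [-12.7, 1.2, 25.6]
finger_gap: 0.0088
grip_force: 102.2
```

```bash
python3 chk.py
```

```text
[0.5849 0.0949 0.159 ] [-12.695    1.2043  25.6016] 102.23115563392639 [0.2914 2.5771 0.0095]
head top z [0.1184 0.12   0.1209] expect t-.0393 0.11973241875006446
0.076 105 X -33.39233792763692 29.211750818202376 Y 19.583982285727817
0.079 233 X -31.583315510388385 28.213872306900246 Y 10.819328865546185
0.082 25 X -24.49288937270795 18.40542097022981 Y 4.398795656685782
0.085 25 X -19.571327591633278 17.506831132222427 Y 4.8306222302327555
0.088 25 X -20.47445284143071 19.82296816727859 Y 5.072773424314725
0.091 25 X -20.60417882334231 17.417526359275815 Y 7.25826894211726
0.094 26 X -20.15298017657622 18.116566725111372 Y 6.928239497140644
0.097 29 X -19.35205310431216 19.044253457044697 Y 10.767661274409235
0.1 40 X -20.697094308395982 18.84398328435934 Y 9.776638203656992
```

The key has hit a firm stop at the expected height: head top is at 0.120, which is 0.080 + 0.040. It is home. I'll ease the push a little, then turn.

Scaled: 0.07 cm is 0.0009, -0.05 cm is -0.0006, -0.4 rad is -0.1273.

Call:
step_arm(rows=[-0.0006,0,0.0009,0,0,0,1,-0.0006,0,0.0009,0,0,0,1,-0.0006,0,0.0009,0,0,-0.0318,1,-0.0006,0,0.0009,0,0,-0.0637,1,-0.0006,0,0.0009,0,0,-0.0955,1,-0.0006,0,0.0009,0,0,-0.1273,1,-0.0006,0,0.0009,0,0,-0.1273,1], squeeze=110)

```text
time_s: 9.82
tool_pos: [0.5846, 0.0946, 0.1591]
orientation: [[-0.81, 0.587, 0.002], [0.587, 0.81, 0.0], [-0.001, 0.001, -1.0]]
contact_force: [-8.3, 0.3, 20.3]
finger_gap: 0.0087
grip_force: 108.4
```

Scaled: 0.02 cm is 0.0003, -0.8 rad is -0.2546.

Call:
step_arm(rows=[0,0,0.0003,0,0,-0.0318,1,0,0,0.0003,0,0,-0.0637,1,0,0,0.0003,0,0,-0.0955,1,0,0,0.0003,0,0,-0.1273,1,0,0,0.0003,0,0,-0.1592,1,0,0,0.0003,0,0,-0.191,1,0,0,0.0003,0,0,-0.2228,1,0,0,0.0003,0,0,-0.2546,1,0,0,0.0003,0,0,-0.2546,1])

```text
time_s: 10.57
tool_pos: [0.5842, 0.0943, 0.1591]
orientation: [[-0.143, 0.99, 0.001], [0.99, 0.143, -0.0], [-0.0, 0.001, -1.0]]
contact_force: [-10.0, -1.6, 21.0]
finger_gap: 0.0086
grip_force: 108.4
```

```bash
python3 chk.py | head -2
```

```text
[0.5842 0.0943 0.1591] [-10.0164  -1.633   21.0038] 108.43732595443726 [-0.4156  2.1159  0.0323]
head top z [0.1184 0.1201 0.1216] expect t-.0393 0.11978268335685469
```

Scaled: -0.42 rad is -0.1337.

Call:
step_arm(rows=[0,0,0,0,0,-0.0318,1,0,0,0,0,0,-0.0637,1,0,0,0,0,0,-0.0955,1,0,0,0,0,0,-0.1146,1,0,0,0,0,0,-0.1273,1,0,0,0,0,0,-0.1337,1,0,0,0,0,0,-0.1337,1,0,0,0,0,0,-0.1337,1])

```text
time_s: 11.33
tool_pos: [0.584, 0.0945, 0.1591]
orientation: [[0.267, 0.964, 0.0], [0.964, -0.267, 0.0], [0.0, 0.0, -1.0]]
contact_force: [-10.3, -0.0, 21.4]
finger_gap: 0.0083
grip_force: 108.5
```

```bash
python3 chk.py | head -2
python3 - <<'E'
from h import *
q=get_state(); print(q["joint_positions"],np.degrees(np.arctan2(*q["orientation"][[1,0],1])))
s=snapshot("side"); cv2.imwrite("pics/s7.png",cv2.resize(s["img"][150:270,290:440,::-1],None,fx=4,fy=4,interpolation=cv2.INTER_CUBIC))
E
```

```text
[0.584  0.0945 0.1591] [-10.2761  -0.04    21.4471] 108.54418516159058 [-0.1456  2.4269  0.1411]
head top z [0.1189 0.1201 0.1222] expect t-.0393 0.11979585181623648
[ 0.1604  0.4311 -0.1111  1.0283 -0.      2.0011] -15.4642470355735
```

View pics/s7.png

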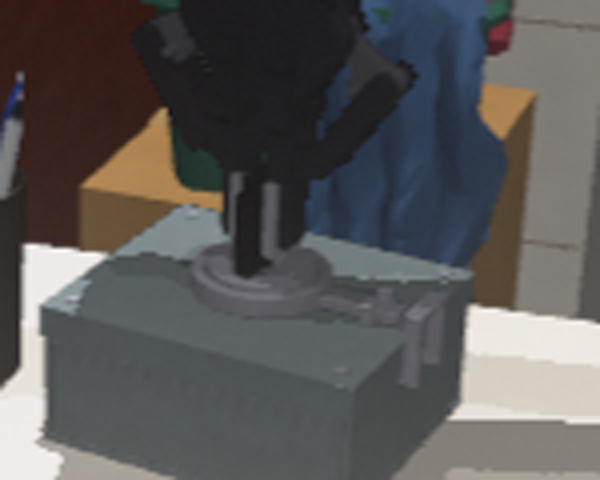

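The side crop shows the head turned across the box and sitting on the plug at (265,265), with the bolt drawn away from the staple. The wrist torque of 0.14 N m is above the spring's 0.09, so the plug is at its stop. I'll hand it in.

```bash
python3 -c "
from workcell import order
print(order.finish_job())"
```

```text
the job is handed in; nothing more can be done
None
```

I handed the job in with the flat key fully home in the lock, turned to the stop and still gripped at about 108 N; I have no verdict back yet. The hand turned 1.62 rad at about 11 s, the round key was left in its slot, and the stapler and tape roll were not touched.

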